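# Slide the ware board out to the marker and hold it

### The arm

A 6-joint arm with a two-finger parallel gripper is mounted at the origin on the work surface. World frame = base frame: x ahead of the robot, y to its left, z up, the work surface at z = 0. Lengths are in m, angles in rad, forces in N, time in s.
With the tool pointing down it reaches from about 0.35 to 0.875 m from the base axis. Payload 15.5 kg.
Tool frame: the origin (TCP) lies on the centre line of the jaws, within the pads' length; the fingertips stand 14 mm ahead of it and the grasp point (between the pads) lies 5 mm behind it; z points along the fingers, y is the line along which they close (so a half turn about z gives the same grasp; the last joint's range is limited). The gripper opens to 85 mm and grips with 20 to 120 N. Pads are 22 mm wide; open, the fingers measure 114 mm over their backs; the gripper's body (76 mm by 85 mm) begins 54 mm behind the grasp point. The pads swing forward as they close: fully open they stand 13 mm farther back than shut.
Start: joints at [-1.381, 0.494, 1.345, -0, 1.302, -0.096], TCP at [0.176, -0.6, 0.245] pointing down, gripper open.
Joint ranges: [-2.91, 2.91], [-0.82, 2.16], [0.22, 2.67], [-1.22, 4.37], [0.12, 2.79], [-3.08, 3.08]. Speed limits (rad/s): [1.89, 1.89, 2.57, 3.01, 3.01, 3.01].

### API

Orientations are given as a unit quaternion [x, y, z, w].
In Python, from station import state, read_camera, job_done, finder gives the robot as it stands.
- The arm moves only by the shell command python3 -m pendant 'ROWS' [FORCE]. ROWS is JSON, a list that holds one entry, the list of rows, each a list of 5 numbers: the closure, from 0 (fully open) to 1 (shut), then the shift along the tool's x, y, z in mm, then the turn about the tool's z in rad. A call has 1 to 5 rows; each row is the pose to reach, as a shift and turn from the pose commanded when the call began, along the tool's axes at that moment; what a row does not reach only later rows make up. A row lasts 1/8 s, in which the tool goes at most 62.5 mm and 10.7 degrees, less where a joint would pass 70% of its speed; a pose out of reach is approached as far as the arm can. A call with a gripper value outside its range is refused whole. The fingers move at their own pace and stop on an object; FORCE is the grip in N (left out, the last holds). Time passes only in rows, so rows that repeat a pose let the fingers close. It gives the time, the measured TCP pose, the force, the opening and the grip force at its end, in the units of the state.
- state(): the state, without advancing time (a new reading comes with each control period).
- read_camera(name): name is "side" or "top" or "wrist"; returns a dict with "image" (400x640x3 uint8, blue, green, red), "vfov" (degrees; the focal length in pixels is half the picture's height over the tangent of half this angle, whatever the lens; pixels are square), "cx", "cy" (the principal point, pixels), "T" (4x4, takes a point from camera to world coordinates). Camera axes: x right, y up, looking along -z (the intrinsics and any distortion apply to the point x, -y, -z); pixel columns grow to the right and rows downward; lengths in m; the calibration is good to about 2 mm. The wrist camera is an equidistant fisheye: a pixel r from the principal point sees the ray r / f radians off the axis. A picture is of the moment at which its call begins. There is no depth.
- job_done(): hands the job in; it is judged then, once.
Trained networks look in a picture, given as the dict that the camera call returned (one of the last four; its "shot" number tells which), for a name from the list of things; names that differ only in an ending like _2 or _b are one class to them, and where a whole thing is asked for, a point or a joint stands for the part that bears it (a point fixed in the world has none). Each returns a list of dicts, best first, with "conf" (0 to 1); they miss things now and then, are a little off and sometimes report something else, mostly with a low value. They report only what shows in the picture. A call takes as long as a camera call. They do not tell look-alikes from the thing itself.
- finder.recognise(picture, label): "centre" ([column, row] in pixels, amid what is visible of it).
- finder.place_of(picture, label): "centre" ([column, row] in pixels: a listed point, or the origin of a listed thing).
The state is a dict: "time": time; "joint_pos": joint angles; "qd": joint speeds; "effort": joint torques, N m; "ee_pos": TCP position; "ee_rot": TCP orientation; "wrist_force": force on the tool from outside, world axes, zero at the start; "torque": the same for the moment, N m; "finger_gap": finger opening in m; "grasp_force": force on a finger pad.
Only numpy, scipy, OpenCV 4.12 (cv2) and the standard library are available. Lean on these libraries where they do the work, as an engineer would, in place of code of your own. Each camera call takes 0.05 s, during which the arm holds its last target. There are 200 camera calls.

### The job

A ware board lies across the low stand with a tall jar on one end and a low bowl on the other: slide the board lengthwise, straight out towards the jar's end, until that end of the board is level with the upright marker post on that side, so the jar hangs out over the drip tray for glazing. Keep the board level and lying on the stand, and do not touch the pots or disturb anything else on the table. Out there the board would tip on its own, so finish while still holding it level with the gripper and do not let go.

Things in the scene. Friction and masses are not known exactly. Their poses are not given: they have to be found in the camera images.
- board: loose plywood ware board, 110 (x) x 480 (y, its length) x 14 mm thick, about 0.5 kg, lying on the stand, free to slide. Origin: centre of its underside; +y along its length to the left end. On top across each end is a fixed wooden batten to grip. Slid far out, the end away from the jar rises unless held
- batten_left (a point): middle of the top of the batten at the board's +y end: 90 (x) x 22 (y) x 30 mm tall, standing on the board, centred 227 mm from the board's origin; this point is 44 mm above the board's underside
- batten_right (a point): the same at the board's -y end
- end_left (a point): middle of the top edge of the board's +y end (240 mm from the board's origin, 14 mm above its underside)
- end_right (a point): the same at the board's -y end
- stand: fixed low stand: concrete slab 140 (x) x 170 (y) mm on a squat ceramic foot, top 100 mm above the table. Origin: centre of its foot on the table; y points along the board's travel, to the left. The board starts within about 15 mm of centred on it and 0.03 rad of square to it
- jar: tall terracotta jar, 115 mm tall, 35 mm largest radius, about 0.5 kg, loose, standing on the board about 110 mm from its centre, on the left (+y) half or the right (-y) half: this decides which way to slide. Origin: centre of its foot
- bowl: low terracotta bowl, 35 mm tall, 33 mm radius, 0.12 kg, loose, standing on the board's other half about 110 mm from its centre. Origin: centre of its foot. It leaves at least 60 mm clear between its rim and the batten
- post_left: fixed marker post on the left (+y) side: upright steel plate 30 (x) x 5 (y) x 150 mm tall on a 50 x 60 x 12 mm foot, about 115 mm beyond (+x of) the board's centre line, 330 to 370 mm from the stand's centre along y. Origin: centre of its foot; axes parallel to the stand's. A board end is level with the plate when its y in this frame is 0
- post_right: the same on the right (-y) side, its distance drawn separately
- tray_left: fixed shallow drip tray, 160 x 200 x 25 mm, under the board's left end. Origin: centre of its underside
- tray_right: the same under the right end
- cup: small open cup (r 30, 50 tall) standing in the left drip tray (sizes in mm); loose bystander, leave it alone
- prop: short white round kiln prop (r 16, 50 tall) standing in the right drip tray (sizes in mm); loose bystander, leave it alone
- brush: brush lying near the robot (sizes in mm); loose bystander, leave it alone
- glaze: closed glaze jar, r 34, 80 tall, beyond the stand (sizes in mm); loose bystander, leave it alone
- rib: flat wooden shaping rib 100 x 55 x 8, near the robot (sizes in mm); loose bystander, leave it alone
- spatula: spatula lying at the far side of the table (sizes in mm); loose bystander, leave it alone
- mug: white mug, r 38, 85 tall, at the far side (sizes in mm); loose bystander, leave it alone
Things that resemble listed ones, but are neither listed nor needed, are in the scene too. What is shaped like the jar but yellow is not meant. What is shaped like the bowl but red is not meant.

How it is judged:
At the end, for the whole second after the job is handed in: Jar end within 10 mm of level with its side's post; board level (0.06 rad), straight over the stand (0.12 rad, 30 mm), resting on it and held by the fingers (each over 1 N), carried by nothing else; jar and bowl upright on the board within about 25 mm of their places; all at rest (((y of jar in the frame of board between 0.085 and 0.14 m and y of bowl in the frame of board between -0.14 and -0.085 m and y of end_left in the frame of post_left between -0.01 and 0.01 m) or (y of jar in the frame of board between -0.14 and -0.085 m and y of bowl in the frame of board between 0.085 and 0.14 m and y of end_right in the frame of post_right between -0.01 and 0.01 m)) and contact force between each of the fingers, stand, jar and board above 1 N and contact force between each of post_left, post_right, tray_left, tray_right and board below 0.3 N and angle between board's own z axis and vertical below 0.06 rad and angle between the y axis of board and the y axis of stand, either way round below 0.12 rad and x of board in the frame of stand between -0.03 and 0.03 m and z of board in the frame of stand between 0.094 and 0.106 m and x of jar in the frame of board between -0.04 and 0.04 m and x of bowl in the frame of board between -0.04 and 0.04 m and angle between each of jar, bowl's own z axis and vertical below 0.1 rad and contact force between bowl and board above 0.3 N and linear speed of each of board, jar, bowl below 0.01 m/s); the arm keeps its last pose, push and grip.
It fails at once if the board tips or is tilted (over 0.15 rad) (angle between board's own z axis and vertical above 0.15 rad).
It fails at once if the board is lifted off the stand (over 15 mm) (z of board in the frame of stand above 0.115 m).
It fails at once if a pot is touched by the robot (contact force between any of the arm, the fingers and jar above 0.5 N or contact force between any of the arm, the fingers and bowl above 0.5 N).
It fails at once if a pot topples (over 0.35 rad) (angle between any of jar, bowl's own z axis and vertical above 0.35 rad).
It fails at once if a bystander is moved (over 25 mm) (distance of any of cup, prop, brush, glaze, rib, spatula, mug from where it was at the start of the episode above 0.025 m).
It also fails if it takes over 35 s, if anything falls off the work surface, if the arm or the gripper's body presses on something with over 40 N, if the wrist force passes 120 N, or if a joint passes its speed limit or range.

## Working session

There is one attempt and no reset: what is moved stays moved. The work goes in short steps, Python scripts to look and compute and a shell command to move; the robot and the scene stay as the last step left them, time stands still between calls to the robot, and variables do not carry over. Pictures are saved under pics/ and viewed, at most 10 in all, crops included, and the job is handed in when it is done.

```bash
mkdir -p pics; ls
cat > h.py <<'E'
import numpy as np,cv2,json
from station import state,read_camera,job_done,finder
def ray(p,uv,fish=False):
    f=200/np.tan(np.radians(p["vfov"])/2); T=np.array(p["T"])
    f=p["image"].shape[0]/2/np.tan(np.radians(p["vfov"])/2)
    x=(uv[0]-p["cx"]); y=(uv[1]-p["cy"])
    if fish:
        r=np.hypot(x,y); th=r/f; s=np.sin(th)/max(r,1e-9); d=np.array([x*s,-y*s,-np.cos(th)])
    else: d=np.array([x/f,-y/f,-1.])
    d=T[:3,:3]@d; return T[:3,3],d/np.linalg.norm(d)
def tri(rays):
    A=np.zeros((3,3));b=np.zeros(3)
    for o,d in rays:
        M=np.eye(3)-np.outer(d,d);A+=M;b+=M@o
    x=np.linalg.solve(A,b)
    return x,[float(np.linalg.norm((np.eye(3)-np.outer(d,d))@(x-o)))*1000 for o,d in rays]
def atz(r,z):
    o,d=r; return o+d*(z-o[2])/d[2]
E
cat > a.py <<'E'
from h import *
np.set_printoptions(precision=3,suppress=True)
P={n:read_camera(n) for n in("side","top")}
for n,p in P.items():
    cv2.imwrite(f"pics/{n}1.png",p["image"]); print(n,p["vfov"],p["cx"],p["cy"],np.array(p["T"])[:3,3], [k for k in p])
for l in "batten_left batten_right end_left end_right board stand jar bowl post_left post_right cup prop".split():
    R={n:[(np.round(q["centre"],1).tolist(),round(q["conf"],2)) for q in finder.place_of(p,l)[:3]] for n,p in P.items()}
    print(l,R)
    if R["side"] and R["top"]: print("   ",*tri([ray(P[n],R[n][0][0]) for n in P]))
E
python3 a.py
```

```text
pics
side 50.69743074945108 320.9660058725576 200.86552476393086 [ 0.56  -0.774  0.882] ['image', 'vfov', 'cx', 'cy', 'T', 'shot']
top 50.908996318441574 321.07446340090604 196.88789234601302 [ 0.525 -0.006  1.068] ['image', 'vfov', 'cx', 'cy', 'T', 'shot']
batten_left {'side': [([302.5, 140.6], 0.9), ([279.3, 287.5], 0.4)], 'top': [([227.0, 208.1], 0.91)]}
    [0.585 0.193 0.154] [2.1920015842717047, 2.1920015842719858]
batten_right {'side': [([277.9, 272.5], 0.65), ([379.6, 276.7], 0.65)], 'top': [([434.3, 239.5], 0.59)]}
    [ 0.507 -0.255  0.156] [0.26611396863127634, 0.26611396863130893]
end_left {'side': [([305.8, 147.1], 0.74), ([344.2, 156.8], 0.25)], 'top': [([223.8, 211.1], 0.94)]}
    [0.587 0.208 0.118] [4.367430259850194, 4.367430259850035]
end_right {'side': [([279.4, 287.3], 0.74)], 'top': [([434.2, 235.0], 0.56)]}
    [ 0.511 -0.266  0.118] [5.04052111508501, 5.040521115085203]
board {'side': [([294.5, 211.2], 0.97)], 'top': [([326.2, 221.3], 0.85)]}
    [ 0.551 -0.023  0.094] [3.5522918672162, 3.5522918672162476]
stand {'side': [([287.5, 240.8], 0.73)], 'top': [([196
[... 437 characters left out ...]
.002] [2.817390180329182, 2.81739018032917]
post_left {'side': [([344.8, 156.4], 0.7)], 'top': [([200.2, 163.8], 0.81), ([377.0, 228.1], 0.73)]}
    [0.717 0.294 0.003] [3.845819723447528, 3.8458197234472817]
post_right {'side': [([333.6, 357.5], 0.59), ([287.7, 241.8], 0.55)], 'top': [([458.2, 198.2], 0.77)]}
    [ 0.61  -0.369 -0.015] [1.762759230112074, 1.762759230112143]
cup {'side': [([303.8, 138.5], 0.57), ([313.6, 158.8], 0.54)], 'top': [([196.3, 198.7], 0.95)]}
    [0.602 0.274 0.103] [12.644882969082948, 12.644882969083197]
prop {'side': [([292.6, 319.3], 0.65)], 'top': [([428.1, 227.1], 0.48), ([243.0, 151.1], 0.47)]}
    [ 0.531 -0.281  0.009] [4.24527214012722, 4.245272140127335]
```

View pics/side1.png

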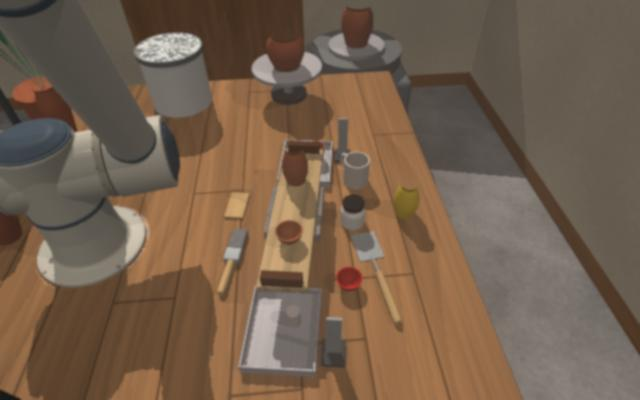

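View pics/top1.png

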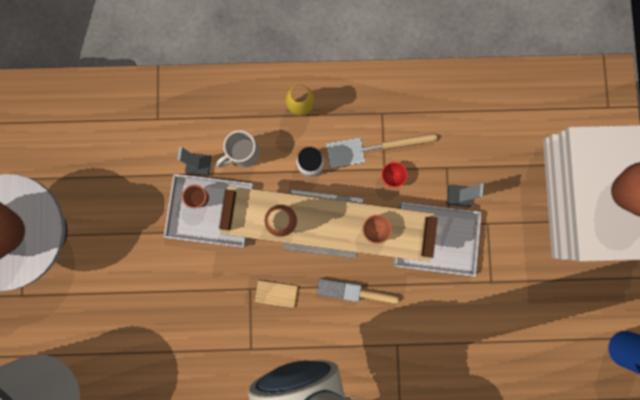

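The jar meant is the brown one on the board, at side (296,168) and top (281,219). The jar at top (300,100) is yellow. The bowl meant is the terracotta one on the board, at side (289,233) and top (377,228). The one at top (394,174) is red and stands on the table. The jar is on the left (+y) half, so the board slides left and I grip the right batten at top (430,237). A crop will confirm this.

```bash
cat > b.py <<'E'
from h import *
np.set_printoptions(precision=4,suppress=True)
from scipy.spatial.transform import Rotation as R
s=state(); print(s["time"],s["ee_pos"],R.from_quat(s["ee_rot"]).as_matrix().tolist(),s["finger_gap"],s["wrist_force"])
im=cv2.imread("pics/top1.png")[90:290,160:500]; cv2.imwrite("pics/crop1.png",cv2.resize(im,None,fx=2.3,fy=2.3,interpolation=3))
E
python3 b.py
```

```text
1.3 [ 0.1762 -0.5996  0.2453] [[0.9594452681165936, 0.2818949744570919, 2.940261429931978e-05], [0.281894974700186, -0.9594452684856348, -4.394326015062763e-06], [2.697146075081817e-05, 1.2504564515739687e-05, -0.9999999995580883]] 0.08523394307023582 [-0.4872 -0.3501 -0.8128]
```

View pics/crop1.png

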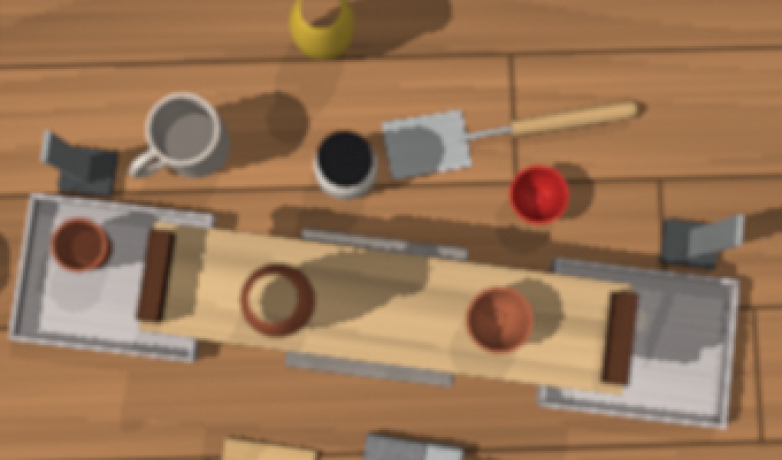

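The crop confirms it: terracotta jar at the left of the board, terracotta bowl at the right, and the red and yellow look-alikes standing on the table. Next I move above the right batten.

```bash
python3 -m pendant '[[[0,50,-30,-30,0.1],[0,100,-60,-55,0.2],[0,150,-88,-55,0.3],[0,205,-118,-55,0.4],[0,255,-146,-55,0.46]]]' 40
cat > c.py <<'E'
from h import *
import sys
np.set_printoptions(precision=4,suppress=True)
p=read_camera("wrist"); cv2.imwrite(f"pics/w{sys.argv[1]}.png",p["image"])
print(p["vfov"],p["cx"],p["cy"],np.array(p["T"])[:3,3])
Z=dict(batten_right=.144,batten_left=.144,end_left=.114,end_right=.114,jar=.114,bowl=.114,post_left=0,post_right=0)
D={}
for l,z in Z.items():
    for q in finder.place_of(p,l)[:2]:
        r=ray(p,q["centre"],True); D.setdefault(l,[]).append([q["conf"],r[0].tolist(),r[1].tolist()])
        print(l,np.round(q["centre"],1),round(q["conf"],2),atz(r,z))
json.dump(D,open(f"w{sys.argv[1]}.json","w"))
E
python3 c.py 1
```

```text
time: 1.92
ee_pos: [0.381, -0.3861, 0.3006]
ee_rot: [0.996, -0.088, 0.0, 0.0]
wrist_force: [0.8, -0.3, 0.3]
finger_gap: 0.0853
grasp_force: 0.0
65.70646984690485 321.9915903308608 203.39593236642304 [ 0.4624 -0.4003  0.4289]
batten_right [162.6  89.1] 0.67 [ 0.5131 -0.25    0.144 ]
end_right [187.2  90.5] 0.93 [ 0.5082 -0.2634  0.114 ]
jar [  8.5 134.5] 0.71 [0.5567 0.0795 0.114 ]
bowl [ 93.1 104.6] 0.94 [ 0.5329 -0.1298  0.114 ]
bowl [ 48.3 113.4] 0.49 [ 0.5511 -0.039   0.114 ]
```

```bash
python3 -m pendant '[[[0,35,-50,0,0],[0,70,-100,0,0],[0,104,-154,0,0],[0,104,-154,0,0]]]'; python3 c.py 2
python3 - <<'E'
from h import *
np.set_printoptions(precision=4,suppress=True)
a,b=[json.load(open(f"w{i}.json")) for i in(1,2)]
for l in a:
    if l in b: print(l,*tri([(np.array(x[0][1]),np.array(x[0][2])) for x in(a[l],b[l])]))
E
```

```text
time: 2.88
ee_pos: [0.5106, -0.2518, 0.3001]
ee_rot: [0.996, -0.085, 0.0, -0.0]
wrist_force: [-0.9, -0.2, -0.3]
finger_gap: 0.0856
grasp_force: 0.0
65.70646984690485 321.9915903308608 203.39593236642304 [ 0.5922 -0.2657  0.4284]
batten_right [321.8 187.1] 0.86 [ 0.5148 -0.2518  0.144 ]
batten_left [ 15.3 195.5] 0.76 [0.5878 0.1944 0.144 ]
end_left [ 21.7 195.5] 0.88 [0.5833 0.2215 0.114 ]
end_right [335.8 180.2] 0.9 [ 0.5115 -0.266   0.114 ]
jar [ 79.3 194.3] 0.85 [0.5572 0.0724 0.114 ]
jar [236.9  13.2] 0.64 [ 0.7051 -0.1968  0.114 ]
bowl [261.9  62. ] 0.95 [ 0.6461 -0.2136  0.114 ]
bowl [212.2 186.6] 0.7 [ 0.5285 -0.1319  0.114 ]
post_left [ 28.8 126.2] 0.63 [0.7077 0.3011 0.    ]
post_left [237.9  11.7] 0.36 [ 0.7479 -0.1736  0.    ]
post_right [388.5  79.2] 0.89 [ 0.6125 -0.3612  0.    ]
batten_right [ 0.5139 -0.251   0.1441] [1.1584341198993007, 1.1584341198992258]
end_right [ 0.5098 -0.2647  0.1134] [2.061151965724128, 2.06115196572413]
jar [0.5563 0.0707 0.1178] [2.0063777717694555, 2.006377771769576]
bowl [ 0.5657 -0.2309  0.2359] [58.858627738424204, 58.85862773842393]
```

View pics/w2.png

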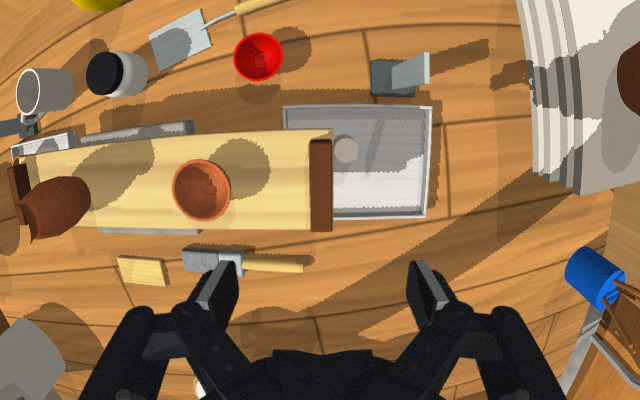

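The batten triangulates to z = 0.144, as expected, at (0.514, -0.251). The wrist picture shows it at (321,187), square to the jaws, with the terracotta bowl well clear at (202,190). I descend partly closed.

```bash
python3 -m pendant '[[[0.3,2,-1,50,0],[0.3,2,-1,100,0],[0.3,2,-1,145,0],[0.3,2,-1,168,0],[0.3,2,-1,168,0]]]' 40; python3 -c "
from h import *
cv2.imwrite('pics/w3.png',read_camera('wrist')['image'])"
```

```text
time: 3.95
ee_pos: [0.51, -0.2533, 0.131]
ee_rot: [0.996, -0.087, -0.001, -0.001]
wrist_force: [-0.3, -0.3, 0.1]
finger_gap: 0.0598
grasp_force: 0.0
```

View pics/w3.png

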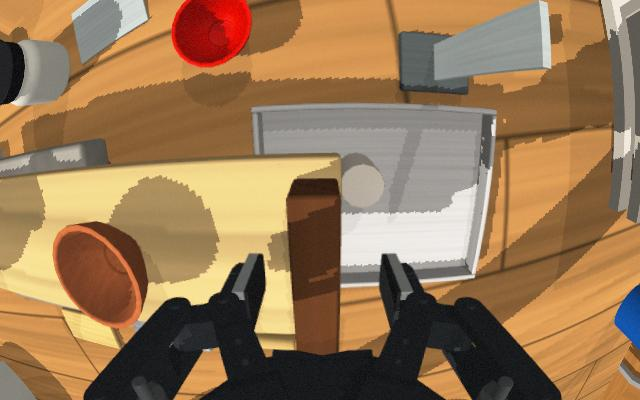

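The batten is centred between the pads (image x about 316, pads at 255 and 385) and the bowl is clear, so I close.

```bash
python3 -m pendant '[[[0.6,0,0,0,0],[1,0,0,0,0],[1,0,0,0,0],[1,0,0,0,0],[1,0,0,0,0]]]' 40; python3 a.py | grep -A1 -E "^(batten|end|post|board|jar)"; python3 c.py 3
```

```text
time: 4.62
ee_pos: [0.5113, -0.2534, 0.1334]
ee_rot: [0.996, -0.087, 0.001, 0.0]
wrist_force: [-1.3, 3.0, 8.0]
finger_gap: 0.0214
grasp_force: 44.5
batten_left {'side': [([305.4, 139.4], 0.92)], 'top': [([227.7, 210.2], 0.91), ([197.2, 195.6], 0.28)]}
    [0.587 0.191 0.159] [4.420077249907636, 4.420077249907551]
batten_right {'side': [([277.9, 272.1], 0.8)], 'top': [([434.2, 238.6], 0.96)]}
    [ 0.508 -0.254  0.157] [1.2019753300705345, 1.2019753300706015]
end_left {'side': [([301.9, 147.3], 0.7)], 'top': [([223.7, 210.4], 0.59)]}
    [0.582 0.208 0.119] [2.1101897525337745, 2.1101897525338758]
end_right {'side': [([281.3, 288.4], 0.63)], 'top': [([435.2, 239.1], 0.65)]}
    [ 0.509 -0.268  0.116] [1.5219486540421345, 1.5219486540423217]
board {'side': [], 'top': [([332.0, 222.5], 0.65)]}
stand {'side': [], 'top': []}
jar {'side': [([404.2, 213.9], 0.8), ([297.0, 181.7], 0.6)], 'top': [([304.6, 105.2], 0.82), ([282.2, 220.6], 0.65)]}
    [0.858 0.023 0.003] [1.873279312252763, 1.873279312252962]
--
post_left {'side': [([346.1, 157.1], 0.84)], 'top': [([201.9, 162.3], 0.87)]}
    [0.721 0.289 0.003] [3.839557124427207, 3.83955712442705]
post_right {'side': [([333.5, 357.5], 0.73)], 'top': [([460.6, 197.0], 0.55)]}
    [ 0.611 -0.373 -0.007] [0.269125414431196, 0.26912541443097976]
65.70646984690485 321.9915903308608 203.39593236642304 [ 0.5927 -0.2674  0.2618]
batten_right [321.  290.9] 0.61 [ 0.5128 -0.2528  0.144 ]
jar [375.4 194.6] 0.62 [ 0.5442 -0.2861  0.114 ]
bowl [223.9  39. ] 0.91 [ 0.6345 -0.2269  0.114 ]
bowl [132.6 255. ] 0.77 [ 0.5314 -0.1367  0.114 ]
post_right [428.4  66. ] 0.98 [ 0.6132 -0.3635  0.    ]
```

Gripped at 21.4 mm and 44 N. The fingertips press on the board with about 8 N, so I ease up before sliding.

```bash
python3 -m pendant '[[[1,0,0,-1,0],[1,0,0,-2,0],[1,0,0,-2,0]]]' 60
```

```text
time: 6.75
ee_pos: [0.5109, -0.2533, 0.1343]
ee_rot: [0.996, -0.087, -0.0, -0.0]
wrist_force: [0.1, 2.8, -2.1]
finger_gap: 0.0208
grasp_force: 59.8
```

```bash
python3 -m pendant '[[[1,0,-5,0,0],[1,0,-13,0,0],[1,0,-22,0,0],[1,0,-31,0,0],[1,0,-38,0,0]]]'; python3 -m pendant '[[[1,0,-5,0,0],[1,0,-13,0,0],[1,0,-22,0,0],[1,0,-31,0,0],[1,0,-38,0,0]]]';python3 -m pendant '[[[1,0,-4,0,0],[1,0,-9,0,0],[1,0,-12,0,0],[1,0,-12,0,0]]]'; python3 a.py | grep -A1 -E "^(batten|end|post)"
python3 - <<'E'
import cv2,numpy as np
t=cv2.imread('pics/top1.png')[130:260,150:310];s=cv2.imread('pics/side1.png')[90:300,240:400]
a=cv2.resize(t,(790,None) if 0 else (480,390),interpolation=3);b=cv2.resize(s,(297,390),interpolation=3)
cv2.imwrite('pics/m1.png',np.hstack([a,b]))
E
```

```text
time: 7.38
ee_pos: [0.5177, -0.2154, 0.1343]
ee_rot: [0.996, -0.087, 0.0, 0.0]
wrist_force: [-0.7, -4.9, -0.6]
finger_gap: 0.0209
grasp_force: 60.0
time: 8.0
ee_pos: [0.5242, -0.1783, 0.1344]
ee_rot: [0.996, -0.087, 0.0, 0.0]
wrist_force: [-1.2, -4.7, -0.5]
finger_gap: 0.0206
grasp_force: 60.2
time: 8.5
ee_pos: [0.5263, -0.1664, 0.1343]
ee_rot: [0.996, -0.087, 0.0, -0.0]
wrist_force: [-0.1, -0.2, 0.5]
finger_gap: 0.0209
grasp_force: 60.1
batten_left {'side': [([310.7, 124.6], 0.6)], 'top': [([189.4, 203.6], 0.84), ([185.6, 205.1], 0.43)]}
    [0.606 0.277 0.147] [6.047662141138296, 6.0476621411383436]
batten_right {'side': [([285.2, 239.9], 0.68)], 'top': [([243.8, 152.7], 0.44)]}
    [ 0.634  0.153 -0.138] [139.1092990179816, 139.1092990179816]
end_left {'side': [([309.4, 129.3], 0.92), ([291.8, 211.9], 0.69)], 'top': [([188.7, 203.9], 0.89)]}
    [0.604 0.285 0.125] [3.431684185503316, 3.431684185503444]
end_right {'side': [([287.6, 253.8], 0.94), ([232.6, 261.1], 0.28)], 'top': [([248.0, 151.7], 0.58)]}
    [ 0.643  0.145 -0.193] [145.71548853361188, 145.71548853361188]
--
post_left {'side': [], 'top': [([197.3, 160.1], 0.6)]}
post_right {'side': [([331.3, 356.0], 0.85), ([354.1, 224.5], 0.25)], 'top': [([458.6, 198.9], 0.87), ([336.3, 220.5], 0.27)]}
    [ 0.607 -0.368 -0.009] [0.4299261137412188, 0.42992611374134054]
```

View pics/m1.png

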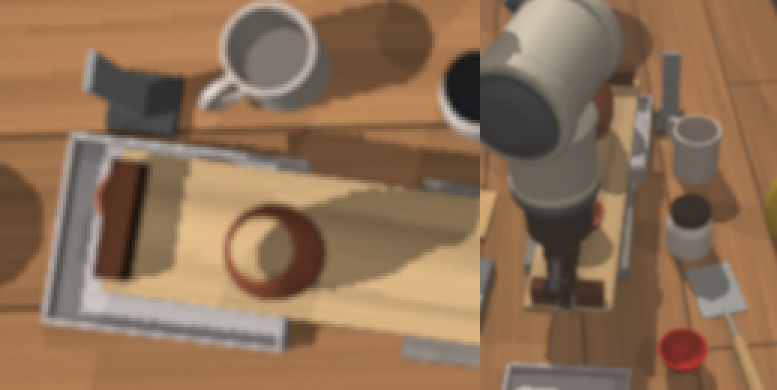

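The picture shows the board end at about zoomed (98,210) in the top view, just short of the post's plate. I average repeated fixes before the last stretch.

Run:
```python
from h import *
np.set_printoptions(precision=4,suppress=True)
th=2*np.arcsin(0.087); u=np.array([np.sin(th),np.cos(th)]); print(th)
A={}
for i in range(5):
    p=read_camera("top")
    for l,z in dict(post_left=0,end_left=.114,batten_left=.144).items():
        for q in finder.place_of(p,l)[:1]: A.setdefault(l+"_top",[]).append([*q["centre"],atz(ray(p,q["centre"]),z)[:2]@u])
    if i<3:
        p2=read_camera("side")
        for l,z in dict(post_left=0,end_left=.114).items():
            for q in finder.place_of(p2,l)[:1]: A.setdefault(l+"_side",[]).append([*q["centre"],atz(ray(p2,q["centre"]),z)[:2]@u])
for k,v in A.items(): print(k,np.array(v).round(4).tolist(),np.median(v,axis=0))
s=state();print("tcp s",s["ee_pos"][:2]@u,"-> end_left by geometry",s["ee_pos"][:2]@u+.467)
for uv,z in [((198,163.3),.012)]: print(atz(ray(p,uv),z), atz(ray(p,uv),z)[:2]@u)
cv2.imwrite('pics/m2.png',cv2.resize(p["image"][140:225,155:255],None,fx=7,fy=7,interpolation=3))
```

```text
0.17422025201717548
post_left_top [[196.6, 162.3, 0.4233], [198.6, 164.0, 0.4175], [199.6, 166.1, 0.414], [200.1, 162.5, 0.4143], [196.1, 161.5, 0.4249]] [198.6    162.5      0.4175]
end_left_top [[184.8, 202.7, 0.3977], [186.7, 206.9, 0.3918], [184.9, 206.5, 0.396], [186.4, 204.7, 0.3933], [185.8, 206.2, 0.3941]] [185.8    206.2      0.3941]
batten_left_top [[188.6, 200.1, 0.3806], [291.6, 216.1, 0.1508], [188.3, 202.3, 0.3804], [190.9, 203.4, 0.3744], [288.3, 218.7, 0.1571]] [190.9    203.4      0.3744]
post_left_side [[345.0, 155.1, 0.425], [341.7, 158.3, 0.4077], [344.7, 156.3, 0.4187]] [344.7    156.3      0.4187]
end_left_side [[308.6, 130.7, 0.3944], [308.1, 131.6, 0.3896], [307.4, 129.2, 0.4019]] [308.1    130.7      0.3944]
tcp s -0.07274874302052589 -> end_left by geometry 0.39425125697947416
[0.7127 0.2965 0.012 ] 0.4155613772452722
```

View pics/m2.png

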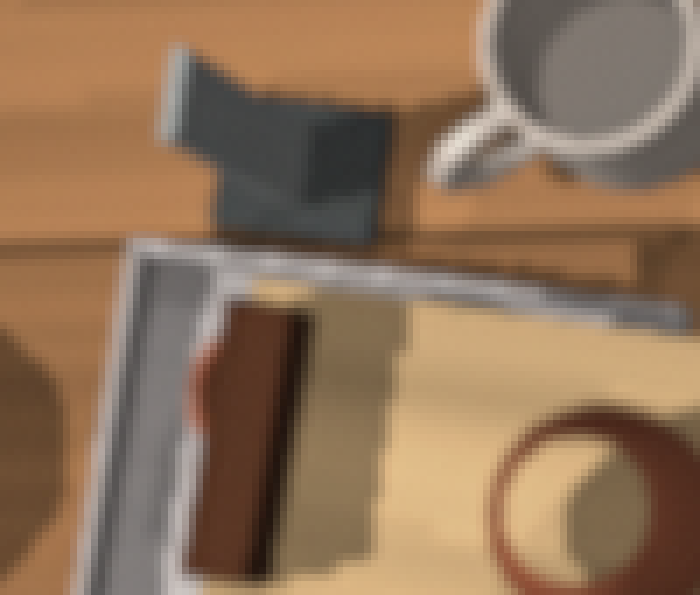

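Run:
```python
from h import *
p=read_camera("top"); th=.1742;u=np.array([np.sin(th),np.cos(th)])
c=lambda a,b:(155+(a-3)/7,140+(b-3)/7)
for n,zu,z in [("plate top if .150",c(172,93),.15),("plate top if .162",c(172,93),.162),("plate base inner",c(305,160),.012),("foot lower L",c(215,232),.0),("foot lower R",c(378,243),.0),("foot upR",c(393,113),.012),("batten out top hi",c(233,300),.144),("batten out top lo",c(188,572),.144),("batten in hi",c(292,308),.144),("batten in lo",c(250,578),.144)]:
    w=atz(ray(p,zu),z); print(n,w.round(4),round(float(w[:2]@u),4))
```

```text
plate top if .150 [0.7126 0.2987 0.15  ] 0.4177
plate top if .162 [0.7102 0.2947 0.162 ] 0.4133
plate base inner [0.7149 0.2961 0.012 ] 0.4156
foot lower L [0.6913 0.3325 0.    ] 0.4473
foot lower R [0.6857 0.2729 0.    ] 0.3876
foot upR [0.7314 0.2642 0.012 ] 0.387
batten out top hi [0.647  0.2812 0.144 ] 0.3891
batten out top lo [0.5615 0.2952 0.144 ] 0.388
batten in hi [0.644  0.2626 0.144 ] 0.3702
batten in lo [0.5591 0.2758 0.144 ] 0.3685
```

The post is at s = 0.4175 (foot, plate and networks agree) and the board end is at 0.393–0.394, so about 24 mm remains.

```bash
python3 -m pendant '[[[1,0,-5,0,0],[1,0,-12,0,0],[1,0,-19,0,0],[1,0,-24,0,0],[1,0,-24,0,0]]]'; python3 -m pendant '[[[1,0,0,0,0],[1,0,0,0,0]]]'
python3 - <<'E'
from h import *
th=.1742;u=np.array([np.sin(th),np.cos(th)])
p=read_camera("top")
print([round(float(atz(ray(p,q["centre"]),.114)[:2]@u),4) for q in finder.place_of(p,"end_left")[:1]], np.array(state()["ee_pos"])[:2]@u+.467)
q=read_camera("side")
cv2.imwrite('pics/m3.png',np.hstack([cv2.resize(p["image"][135:255,150:270],(480,480),interpolation=3),cv2.resize(q["image"][80:280,240:370],(312,480),interpolation=3)]))
E
```

```text
time: 11.92
ee_pos: [0.5306, -0.1431, 0.1345]
ee_rot: [0.996, -0.087, 0.0, 0.0]
wrist_force: [1.1, -0.2, 1.4]
finger_gap: 0.0208
grasp_force: 60.3
time: 12.18
ee_pos: [0.5304, -0.1432, 0.1343]
ee_rot: [0.996, -0.087, 0.0, -0.0]
wrist_force: [2.0, 1.3, 1.5]
finger_gap: 0.0208
grasp_force: 60.3
[0.4141] 0.41794534295739505
```

View pics/m3.png

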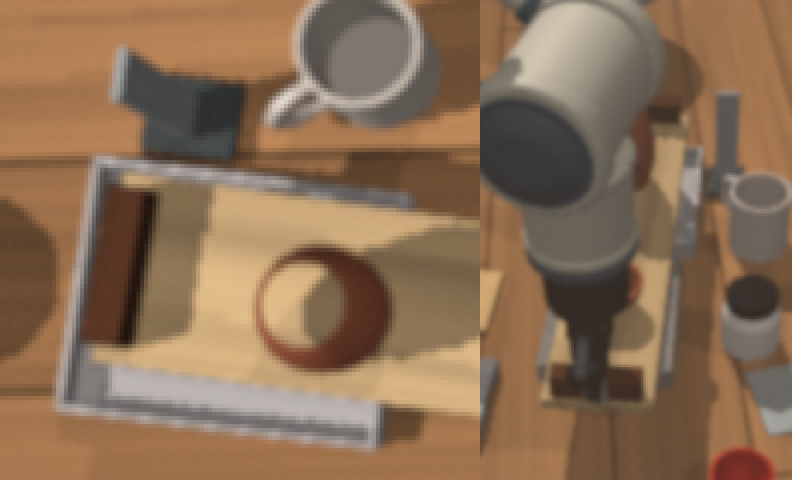

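The board is held level, with its end within a couple of mm of the post's plate. The jar and bowl stand in their places and the forces are small, so I hand in.

```bash
python3 -c "
from station import *
print(job_done())"
```

```text
the job is handed in; nothing more can be done
None
```

The board has been slid about 112 mm to the left, so its jar end is level with the left post to within about 4 mm by my measurements. I handed the job in with the gripper still holding the right batten level; no verdict came back.

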